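# Wedge the cupboard door shut

### The arm

A 6-joint arm with a two-finger parallel gripper is mounted at the origin on the work surface. World frame = base frame: x ahead of the robot, y to its left, z up, the work surface at z = 0. Lengths are in m, angles in degrees, forces in N, time in s.
With the tool pointing down it reaches from about 0.4 to 0.825 m from the base axis. Payload 7 kg.
Tool frame: the origin (TCP) lies on the centre line of the jaws, within the pads' length; the fingertips stand 14 mm ahead of it and the grasp point (between the pads) lies 5 mm behind it; z points along the fingers, x is the direction in which the jaws open and shut, and the axes are right-handed (so a half turn about z gives the same grasp; the last joint's range is limited). The gripper opens to 88 mm and grips with 3 to 60 N. Pads are 19 mm wide; open, the fingers measure 130 mm over their backs; the gripper's body (78 mm by 193 mm) begins 47 mm behind the grasp point.
Start: joints at [-53.509, 20.546, 0.682, 0, -70.136, -16.507], TCP at [0.231, -0.634, 0.241] pointing down, gripper open.
Joint ranges: [-176.03, 176.03], [-82.01, 121.73], [-58.28, 71.71], [-173.87, 95.51], [-174.79, -0.11], [-173.66, 173.66]. Speed limits (degrees/s): [136.94, 136.94, 172.46, 180, 180, 180].

### API

Orientations are given as [roll, pitch, yaw] about the fixed x, y, z axes, in that order (R = Rz(yaw) Ry(pitch) Rx(roll)).
In Python, from plant import * gives the robot as it stands.
- The arm moves only by the shell command python3 -m handwheel 'ROWS' [OPENING]. ROWS is JSON, a list of rows, each a list of 2 entries, a list of its own where there are three numbers: the shift along the tool's x, y, z each as a share of 0.2 m, from -1 to 1, then the turn, a rotation vector about the tool's x, y, z each as a share of 360 degrees, from -1 to 1. In form: [[[tx, ty, tz], [ax, ay, az]], ...]. A call has 1 to 5 rows; each row is the pose to reach, as a shift and turn from the pose commanded when the call began, along the tool's axes at that moment, turning the shorter way round; what a row does not reach only later rows make up. A row lasts 1/12 s, in which the tool goes at most 41.7 mm and 7.16 degrees, less where a joint would pass 70% of its speed; a pose out of reach is approached as far as the arm can. A call with a number of a shift or a turn outside -1 to 1 is refused whole. A call with a gripper value outside its range is refused whole. OPENING is the closure, from -1 (fully open) to 1 (shut), set as the call begins (- or left out, the last holds). The fingers move at their own pace and stop on an object; the grip force is fixed at half the most. Time passes only in rows, so rows that repeat a pose let the fingers close. It gives the time, the measured TCP pose, the force and the opening at its end, in the units of the state.
- get_obs(): the state, without advancing time (a new reading comes with each control period).
- snapshot(name): name is "side" or "top"; returns a dict with "color" (400x640x3 uint8, red, green, blue), "z_map" (400x640 float32, m along the optical axis (not along the pixel's ray), 0 where there is no reading), "intrinsics" (3x3 intrinsics, pixels), "distortion" ([k1, k2, p1, p2, k3] as OpenCV has them; the pictures are not rectified), "rvec" (rotation vector, rad) and "tvec" (3), from world to camera coordinates, as OpenCV has them. Camera axes: x right, y down, z forward; pixel columns grow to the right and rows downward; lengths in m; the calibration is good to about 2 mm. A picture is of the moment at which its call begins.
- close_job(): hands the job in, once; it reports no verdict.
The state is a dict: "clock": time; "joint_pos": joint angles; "qvel": joint speeds; "tau": joint torques, N m; "tool_pos": TCP position; "orientation": TCP orientation; "force": force on the tool from outside, world axes, zero at the start; "moment": the same for the moment, N m; "opening": finger opening in m.
Only numpy, scipy, OpenCV 4.12 (cv2) and the standard library are available. Lean on these libraries where they do the work, as an engineer would, in place of code of your own. Each camera call takes 0.05 s, during which the arm holds its last target. There are 200 camera calls.

### The job

The catch on the little blue cupboard door is broken. Swing the door shut, slide the thin end of the wooden wedge straight in under its lower edge, in the half with the knob, and tap the wedge in a few millimetres at a time, letting it come to rest between taps, until the door has ridden up as far as its loose hinges let it and is jammed tight; then let go. Do not ram it, and leave the turntable, jar, screwdriver and socket case where they are.

Things in the scene. Friction and masses are not known exactly. Their poses are not given: they have to be found in the camera images.
- cupboard: Fixed plywood cupboard with the blue door on its front, 280 mm wide, 285 mm high, carcass 170 mm deep, underside 24 mm above the shelf on four 30 mm square feet (the front ones 3 to 33 mm behind the door, 5 to 35 mm in from the sides). Origin on the shelf under the middle of the shut door's outer face; -x is the way the front faces, +x into the cupboard, +y to the hinge side, z up.
- door_hinges: The two worn brass hinges, with the door they carry. Origin on the hinge axis at shelf level, axes as the cupboard's whatever the door does (-y runs along the shut door to its free edge). Door and hinges weigh 0.35 kg and have 3 mm of vertical play: a wedge first lifts that weight through the 3 mm, then meets a hard stop and jams.
- door_leaf (a joint): Door angle (rad): 0 shut, against a stop; grows as it swings out, to 1.6. Dry hinge (0.06 N m): it stays where it is left. Panel 280 mm wide, 9 mm thick, from 12 to 285 mm above the shelf as it hangs; the hinge axis lies in the plane of its outer face. It can be pushed high on its outer face, or pinched by its top edge, from above.
- door_foot (a point): Point on the door's lower outer edge, 200 mm from the hinge axis, 80 mm from the free edge, clear of the feet: a good place for the wedge. Moves with the door: 12 mm above the shelf as it hangs, 15 mm when it has ridden up fully. Axes when shut as the cupboard's: +x through the door into the cupboard, +y to the hinges.
- door_knob (a point): Middle of the round face of the wooden knob on the door's outer face (26 mm across, 28 mm proud), 28 mm from the free edge, 235 mm above the shelf.
- wedge: Loose pale wooden wedge, flat on the shelf: 160 mm long, 36 wide, 32 high at the thick end, 4 at the thin, even slope, 60 g. Origin mid-underside; +x to the thin end (80 mm), z up. Under the shut door it touches with the thin end 46 mm behind the outer face; at 63 the play is used up, at 66 to 70 it is tight and stays by friction. Pushing takes 5 to 9 N while the door rides up, 13 to 17 when tight.
- wedge_tip (a point): Middle of the wedge's thin end, 2 mm above its underside.
- turntable_cup (a point): Rim of one of the six cups (66 mm across) of the white plastic turntable, which is 216 mm across, 116 mm high and turns freely; this point lies 70 mm from its axis, 81 mm above the shelf. Not to be disturbed.
- jar: Green glass jar with a steel screw lid, 76 mm across, 110 mm high, standing on the shelf. Origin at the centre of its base. Not to be disturbed.
- screwdriver: Steel ratchet screwdriver lying on the shelf, 210 mm long, 28 mm thick. Origin under its middle, +x to the tip. Not to be disturbed.
- socket_case: Closed chrome socket set case, 110 x 190 x 46 mm, lying flat, black handle on its far side. Origin under its middle. Not to be disturbed.
There are look-alikes about, which are no part of the job. Several things have the shape of the wedge; the one meant has the colours described above.

How it is judged (in metres and radians):
On the way, in this order (a step that is already met when the one before it is completed fails the run):
1. the door is shut and the wedge's thin end is started under its knob half, at least 15 mm in (value of joint door_leaf below 0.06 rad and x of wedge_tip in the frame of door_foot above 0.015 m and y of wedge_tip in the frame of door_foot between -0.07 and 0.06 m and height (world z) of wedge_tip below 0.012 m), for 0.1 s.
2. between taps: the wedge rests, bearing on the door, which has not yet ridden up all the way (value of joint door_leaf below 0.06 rad and height (world z) of door_foot below 0.0143 m and contact force between wedge and door_hinges above 1 N and linear speed of wedge below 0.008 m/s), for 0.1 s.
At the end, for the whole second after the job is handed in: Door shut (within 0.035 rad), its lower edge raised over 14.3 mm above the shelf, the wedge pressing on it with over 6 N; wedge flat, within 60 mm of door_foot along the door, square to it within 0.3 rad, thin end over 40 mm in, at rest, let go (value of joint door_leaf below 0.035 rad and height (world z) of door_foot above 0.0143 m and contact force between wedge and door_hinges above 6 N and angle between wedge's own z axis and vertical below 0.1 rad and angle between the x axis of wedge and the x axis of door_hinges, either way round below 0.3 rad and y of wedge in the frame of door_foot between -0.06 and 0.06 m and x of wedge_tip in the frame of door_foot above 0.04 m and linear speed of wedge below 0.01 m/s); the robot touches nothing.
It fails at once if the wedge is rammed: over 80 N against the door (contact force between wedge and door_hinges above 80 N).
It fails at once if the turntable is turned or pushed by more than 20 mm (distance of turntable_cup from where it was at the start of the episode above 0.02 m).
It fails at once if the jar is moved by more than 20 mm or tipped (distance of jar from where it was at the start of the episode above 0.02 m or angle between jar's own z axis and vertical above 0.3 rad).
It fails at once if the screwdriver is moved by more than 20 mm (distance of screwdriver from where it was at the start of the episode above 0.02 m).
It fails at once if the socket case is moved by more than 20 mm (distance of socket_case from where it was at the start of the episode above 0.02 m).
It also fails if it takes over 67 s, if anything falls off the work surface, if the arm or the gripper's body presses on something with over 40 N, if the wrist force passes 120 N, or if a joint passes its speed limit or range.

## Working session

There is one attempt and no reset: what is moved stays moved. The work goes in short steps, Python scripts to look and compute and a shell command to move; the robot and the scene stay as the last step left them, time stands still between calls to the robot, and variables do not carry over. Pictures are saved under pics/ and viewed, about 8 in all and at most 12, crops included, and the job is handed in when it is done.

```bash
ls; mkdir -p pics; cat > h.py <<'E'
from plant import *
import numpy as np, cv2, pickle
def snap(n,f):
    s=snapshot(n); pickle.dump(s,open(f'pics/{f}.pkl','wb')); cv2.imwrite(f'pics/{f}.png',s['color'][:,:,::-1]); return s
def load(f): return pickle.load(open(f'pics/{f}.pkl','rb'))
def w(s,u,v,z=None,plane=None):
    """pixel->world by depth, or by intersecting world height plane"""
    K=np.array(s['intrinsics']);D=np.array(s['distortion'])
    p=cv2.undistortPoints(np.array([[[u,v]]],float),K,D)[0,0]
    R=cv2.Rodrigues(np.array(s['rvec'],float))[0];t=np.array(s['tvec'],float).ravel()
    r=np.array([p[0],p[1],1.])
    if plane is not None:
        d=R.T@r;c=-R.T@t; return c+d*(plane-c[2])/d[2]
    if z is None: z=s['z_map'][int(round(v)),int(round(u))]
    return R.T@(r*z-t)
def px(s,P):
    return cv2.projectPoints(np.array(P,float).reshape(-1,3),np.array(s['rvec'],float),np.array(s['tvec'],float),np.array(s['intrinsics']),np.array(s['distortion']))[0].reshape(-1,2)
def crop(s,f,u0,v0,u1,v1,k):
    cv2.imwrite(f'pics/{f}.png',cv2.resize(s['color'][v0:v1,u0:u1,::-1],None,fx=k,fy=k,interpolation=cv2.INTER_CUBIC))
E
python3 - <<'E'
from h import *
for n in("side","top"):
    s=snap(n,n+'0'); R=cv2.Rodrigues(np.array(s['rvec'],float))[0]; print(n,-R.T@np.array(s['tvec']).ravel(),R[2])
a=np.hstack([load('side0')['color'],load('top0')['color']])
print(get_obs())
E
```

```text
pics
side [0.92585986 0.00831992 1.35006343] [-0.2773372  -0.14643476 -0.94954775]
top [ 0.43538979 -0.16302256  1.06629289] [ 0.12345229 -0.01609582 -0.99221996]
{'clock': 0.1, 'joint_pos': array([-5.35077349e+01,  2.05893116e+01,  6.39165623e-01, -1.68231449e-02,
       -7.01356590e+01, -1.65076228e+01]), 'qvel': array([ 0.03571785, -0.12553658,  0.17234939,  0.07726392,  0.01552967,
        0.05178902]), 'tau': array([-2.03129268e-03, -5.84162092e+01,  2.93755192e+01,  7.01564267e+00,
        1.02289551e-02, -4.58256886e-05]), 'tool_pos': array([ 0.23053366, -0.6339751 ,  0.23969796]), 'orientation': array([-1.79990781e+02, -8.67623579e-02,  1.09978907e+02]), 'force': array([-0.18156755,  0.13501699, -0.57152902]), 'moment': array([-0.02907   ,  0.00303026,  0.02928643]), 'opening': 0.08734426930776211}
```

View pics/side0.png

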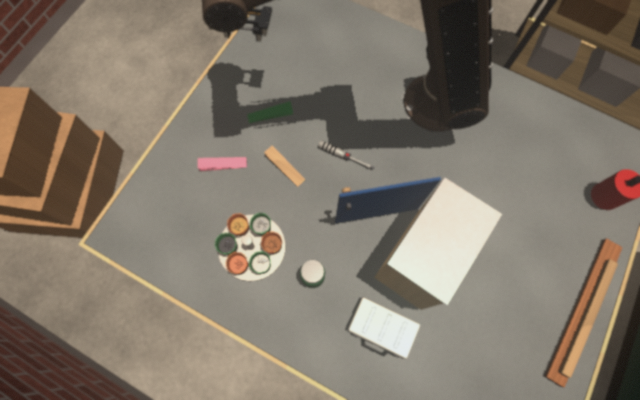

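View pics/top0.png

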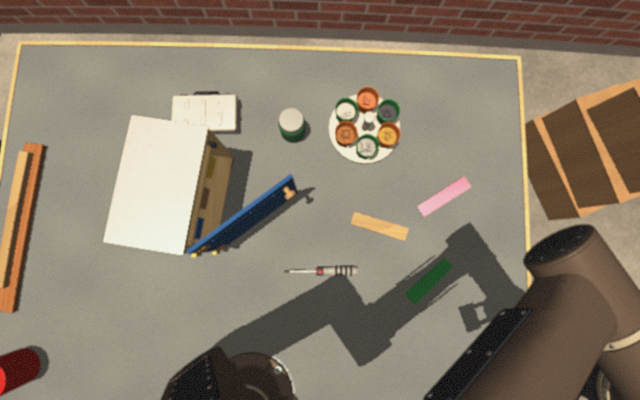

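Side view: door from the hinge at about (440,180) to the free edge at (337,218), with the knob at (345,190). In the top view the hinge is at (190,250) and the free edge at (293,180). Wedge-shaped candidates are pale wood at side (284,166) / top (380,226), pink at (222,163) / (444,196), and green at (270,112) / (428,282). The long bars at the edge are too big. I choose the pale wooden one and check it in a crop.

```bash
python3 - <<'E'
from h import *
s=load('side0');t=load('top0')
np.set_printoptions(precision=4,suppress=True)
for n,a,b in [('wedge',(284,166),(380,226)),('jar',(312,268),(291,120)),('tt',(250,244),(368,126)),('sd',(345,154),(322,270)),('case',(383,328),(205,113))]:
    print(n,w(s,*a),w(t,*b))
for p in [(131,116),(208,128),(187,252),(107,240),(291,177),(192,250)]: print('top cup',p,w(t,*p))
for p in [(444,180),(498,214),(447,302),(390,264),(338,200)]: print('side cup',p,w(s,*p))
a=cv2.resize(s['color'][140:195,255:315],None,fx=6,fy=6,interpolation=2);b=cv2.resize(t['color'][200:250,340:420],None,fx=5,fy=5,interpolation=2)
c=np.zeros((340,780,3),np.uint8);c[:330,:360]=a;c[:250,370:770]=b;cv2.imwrite('pics/wc.png',c[:,:,::-1])
# top rows heights along wedge
for p in [(355,217),(360,220),(370,223),(380,226),(390,229),(400,232),(405,234)]: print(p,w(t,*p))
E
```

```text
wedge [ 0.4845 -0.3509  0.0193] [ 0.4825 -0.355   0.019 ]
jar [ 0.7536 -0.0947  0.1075] [ 0.7597 -0.0926  0.1104]
tt [ 0.7764 -0.2968  0.0823] [ 0.7671 -0.311   0.0587]
sd [ 0.3495 -0.1893  0.0268] [ 0.3533 -0.1906  0.0245]
case [0.8011 0.1691 0.0491] [0.7955 0.1644 0.0449]
top cup (131, 116) [0.6981 0.252  0.2893]
top cup (208, 128) [0.6765 0.0783 0.2846]
top cup (187, 252) [0.4028 0.1061 0.2816]
top cup (107, 240) [0.4224 0.278  0.2896]
top cup (291, 177) [ 0.5715 -0.1105  0.2852]
top cup (192, 250) [0.4075 0.0946 0.2846]
side cup (444, 180) [0.4041 0.1174 0.2905]
side cup (498, 214) [0.4235 0.2803 0.2912]
side cup (447, 302) [0.6946 0.251  0.2898]
side cup (390, 264) [0.6769 0.0871 0.2902]
side cup (338, 200) [ 0.5725 -0.1115  0.235 ]
(355, 217) [ 0.5075 -0.2839  0.0028]
(360, 220) [ 0.4989 -0.2982  0.0072]
(370, 223) [ 0.4903 -0.3259  0.0186]
(380, 226) [ 0.4825 -0.355   0.019 ]
(390, 229) [ 0.4744 -0.3831  0.0242]
(400, 232) [ 0.4665 -0.4119  0.0255]
(405, 234) [ 0.4611 -0.4254  0.0295]
```

View pics/wc.png

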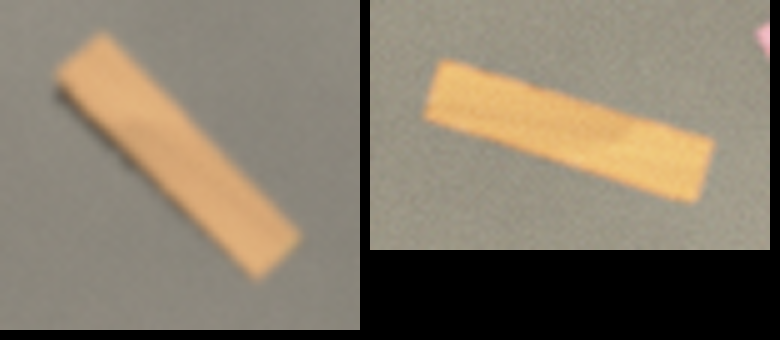

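The crop shows a pale wooden wedge, thin end (toward the cupboard) at top pixel (353,218) and thick end at (407,234). The pink and green ones are the look-alikes. Next I fit the geometry.

```bash
python3 - <<'E'
from h import *
np.set_printoptions(precision=4,suppress=True)
def cloud(s):
    v,u=np.mgrid[0:400,0:640];z=s['z_map'];K=np.array(s['intrinsics'])
    p=cv2.undistortPoints(np.stack([u,v],-1).reshape(-1,1,2).astype(float),K,np.array(s['distortion'])).reshape(400,640,2)
    P=np.dstack([p*z[...,None],z]);R=cv2.Rodrigues(np.array(s['rvec'],float))[0]
    return (P-np.array(s['tvec'],float).ravel())@R
for n in('side0','top0'):
    s=load(n);C=cloud(s);c=s['color'].astype(int)
    m=(abs(C[...,2]-.288)<.008)&(c.min(2)>150)
    r=cv2.minAreaRect(C[m][:,:2].astype(np.float32)*1000);print(n,'cupboard top',m.sum(),r,cv2.boxPoints(r)/1000)
    b=(c[...,2]>c[...,0]*1.5)&(C[...,2]>.05)&(C[...,2]<.30)&(C[...,0]<.65)&(C[...,1]<.09)&(c[...,2]>50)
    D=C[b];l=cv2.fitLine(D[:,:2].astype(np.float32),cv2.DIST_HUBER,0,.01,.01).ravel()
    print('door',b.sum(),l,np.degrees(np.arctan2(l[1],l[0])),'z',np.percentile(D[:,2],[2,50,98]))
    m=(abs(C[...,0]-.485)<.08)&(abs(C[...,1]+.355)<.12)&(c[...,0]>c[...,2]*1.5)&(c[...,1]>c[...,2]*1.15)
    r=cv2.minAreaRect(C[m][:,:2].astype(np.float32)*1000);print('wedge',m.sum(),r,cv2.boxPoints(r)/1000)
t=load('top0');s=load('side0')
print(w(t,352.8,218,plane=.004),w(t,407.1,234.3,plane=.032))
# side crop: thin/thick mids
for uv,z in [((300,),0)]: pass
print('side ends',w(s,255+280/6,140+258/6,plane=.004),w(s,255+78/6,140+55/6,plane=.032))
E
```

```text
side0 cupboard top 7412 ((547.0625610351562, 184.98690795898438), (176.93199157714844, 289.9197998046875), 82.88092041015625) [[0.3923 0.1152]
 [0.6799 0.0792]
 [0.7019 0.2548]
 [0.4142 0.2907]]
door 293 [ 0.6258 -0.78    0.4993 -0.0127] -51.26052 z [0.2758 0.2849 0.29  ]
wedge 564 ((471.4632568359375, -375.1124267578125), (212.4224853515625, 57.87749099731445), 64.38605499267578) [[ 0.3995 -0.4584]
 [ 0.4516 -0.4834]
 [ 0.5435 -0.2918]
 [ 0.4913 -0.2668]]
top0 cupboard top 10284 ((549.4722900390625, 183.47117614746094), (178.9158477783203, 286.95184326171875), 82.54867553710938) [[0.3956 0.1134]
 [0.6801 0.0762]
 [0.7033 0.2536]
 [0.4188 0.2908]]
door 1244 [ 0.6246 -0.7809  0.4907 -0.0107] -51.345917 z [0.0668 0.267  0.2866]
wedge 1296 ((471.97772216796875, -380.8524475097656), (225.94810485839844, 64.20526885986328), 64.14562225341797) [[ 0.3938 -0.4685]
 [ 0.4516 -0.4965]
 [ 0.5501 -0.2932]
 [ 0.4924 -0.2652]]
[ 0.5043 -0.2773  0.004 ] [ 0.4603 -0.4308  0.032 ]
side ends [ 0.5046 -0.2718  0.004 ] [ 0.4612 -0.426   0.032 ]
```

```bash
cat > to.py <<'E'
import sys; from h import *
from scipy.spatial.transform import Rotation as Ro
# usage: to.py x y z yaw  -> shares
o=get_obs(); R=Ro.from_euler('xyz',o['orientation'],degrees=True)
a=[float(x) for x in sys.argv[1:5]]; T=Ro.from_euler('xyz',[180,0,a[3]],degrees=True)
d=R.inv().apply(np.array(a[:3])-o['tool_pos']); r=(R.inv()*T).as_rotvec(degrees=True)
print('shift',np.round(d/.2,4),'turn',np.round(r/360,4),'dist',np.linalg.norm(d),'deg',np.linalg.norm(r))
print(o['clock'],o['tool_pos'],o['orientation'],o['force'],o['opening'])
E
T='[[0.725,0.71,-0.15],[0,0,0]]'
python3 -m handwheel '[[[0.725,0.71,-0.15],[0,0,0]],[[0.725,0.71,-0.15],[0,0,0]],[[0.725,0.71,-0.15],[0,0,0]],[[0.725,0.71,-0.15],[0,0,0]],[[0.725,0.71,-0.15],[0,0,0]]]' 1
python3 -m handwheel '[[[0.725,0.71,0],[0,0,-0.087]],[[0.725,0.71,0],[0,0,-0.087]],[[0.725,0.71,0],[0,0,-0.087]],[[0.725,0.71,0],[0,0,-0.087]],[[0.725,0.71,0],[0,0,-0.087]]]'
python3 to.py 0.483 -0.079 0.27 172.7
```

```text
clock: 0.52
tool_pos: [0.3148, -0.4475, 0.2704]
orientation: [-180.0, -0.0, 110.0]
force: [0.9, -0.6, 0.8]
opening: 0.0601
clock: 0.93
tool_pos: [0.3987, -0.2625, 0.2706]
orientation: [180.0, 0.0, 141.7]
force: [-0.1, -0.2, -0.0]
opening: 0.0266
shift [0.2372 0.9812 0.0033] turn [ 0.0001  0.     -0.086 ] dist 0.20189697224981154 deg 30.965827582760728
0.9333 [ 0.3987178  -0.26246264  0.27059883] [1.79978026e+02 8.49405051e-03 1.41734180e+02] [-0.10040905 -0.22342716 -0.00946228] 0.026597502509915463
```

```bash

python3 -m handwheel '[[[0.237,0.98,0],[0,0,-0.086]],[[0.237,0.98,0],[0,0,-0.086]],[[0.237,0.98,0],[0,0,-0.086]],[[0.237,0.98,0],[0,0,-0.086]],[[0.237,0.98,0],[0,0,-0.086]]]'
python3 -m handwheel '[[[0,0,0],[0,0,0]],[[0,0,0],[0,0,0]]]'
python3 to.py 0.594 0.060 0.27 172.7
python3 - <<'E'
from h import *
t=snap('top','t1');s=snap('side','s1')
c=np.zeros((400,780,3),np.uint8);a=cv2.resize(t['color'][90:290,90:350],None,fx=1.5,fy=1.5);b=cv2.resize(s['color'][120:320,260:510],None,fx=1.5,fy=1.5)
c[:300,:390]=a;c[:300,395:770]=b;cv2.imwrite('pics/v1.png',c[:300,:,::-1])
E
```

```text
clock: 1.35
tool_pos: [0.4845, -0.0796, 0.2706]
orientation: [180.0, 0.0, 172.7]
force: [1.2, -0.8, 0.5]
opening: 0.0007
clock: 1.52
tool_pos: [0.4844, -0.0804, 0.2701]
orientation: [-180.0, -0.1, 172.4]
force: [-0.3, -0.0, 0.2]
opening: 0.0007
shift [-4.511e-01  7.679e-01 -2.000e-04] turn [-0.     -0.0002 -0.0007] dist 0.17813251458302745 deg 0.26148963779300155
1.5167 [ 0.48436016 -0.08039335  0.27007842] [-1.79991014e+02 -5.75369606e-02  1.72445073e+02] [-0.28033468 -0.01632233  0.2254997 ] 0.0006673842947444962
```

View pics/v1.png

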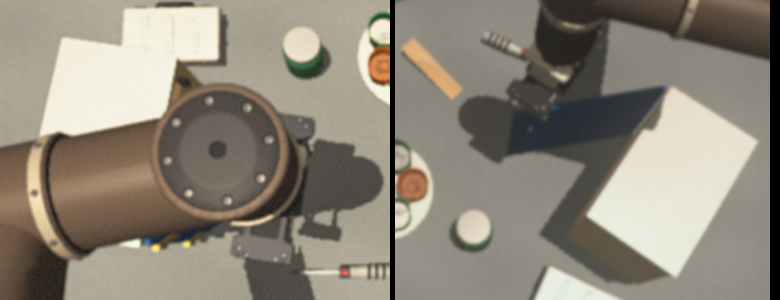

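The arm is over the door and the gripper is on its outer side, with jar, turntable and screwdriver clear. Now I push gradually.

```bash

python3 -m handwheel '[[[-0.06,0.1,0],[0,0,0]],[[-0.12,0.2,0],[0,0,0]],[[-0.18,0.3,0],[0,0,0]],[[-0.24,0.4,0],[0,0,0]],[[-0.3,0.5,0],[0,0,0]]]'
python3 -m handwheel '[[[-0.04,0.07,0],[0,0,0]],[[-0.08,0.13,0],[0,0,0]],[[-0.11,0.19,0],[0,0,0]],[[-0.14,0.235,0],[0,0,0]],[[-0.15,0.255,0],[0,0,0]]]'
python3 -m handwheel '[[[0,0.01,0],[0,0,0]],[[0,0.02,0],[0,0,0]],[[0,0.03,0],[0,0,0]]]'
python3 to.py 0.594 0.0734 0.27 172.7
```

```text
clock: 2.03
tool_pos: [0.5568, 0.0079, 0.2706]
orientation: [-180.0, -0.0, 172.1]
force: [-0.3, -0.6, -0.1]
opening: 0.0006
clock: 2.45
tool_pos: [0.5943, 0.056, 0.2704]
orientation: [-180.0, -0.0, 172.3]
force: [-0.4, -0.2, -1.1]
opening: 0.0002
clock: 2.7
tool_pos: [0.594, 0.0611, 0.2707]
orientation: [180.0, 0.0, 172.2]
force: [-0.2, -0.7, 0.3]
opening: 0.0004
shift [0.0084 0.0608 0.0037] turn [ 0.      0.     -0.0013] dist 0.012301805814566502 deg 0.45094292613633635
2.7 [0.5940286  0.06112048 0.27073954] [1.79994942e+02 6.18515786e-03 1.72249128e+02] [-0.24251836 -0.65792149  0.32850653] 0.0003777390718794306
```

```bash

for i in 1 2 3; do python3 -m handwheel '[[[0,0.01,0],[0,0,0]],[[0,0.02,0],[0,0,0]],[[0,0.02,0],[0,0,0]]]' | grep -E 'tool_pos|force'; done
```

```text
tool_pos: [0.5947, 0.0655, 0.2707]
force: [0.5, -0.3, 0.2]
tool_pos: [0.5953, 0.0691, 0.2707]
force: [0.6, -2.0, 0.6]
tool_pos: [0.5955, 0.0713, 0.2707]
force: [-1.0, -9.4, 1.8]
```

Resistance of 9 N at y≈0.071 with the finger half-width added matches the expected shut face. I back off and go over the wedge.

```bash

python3 -m handwheel '[[[0,-0.2,0],[0,0,0]],[[0.1,-0.4,0],[0,0,0]],[[0.15,-0.6,0],[0,0,0]],[[0.2,-0.8,0],[0,0,0]],[[0.25,-0.98,0],[0,0,0]]]' -0.27
python3 -m handwheel '[[[0.2,-0.99,0.3],[0,0,0.02]],[[0.2,-0.99,0.3],[0,0,0.02]],[[0.2,-0.99,0.3],[0,0,0.02]],[[0.2,-0.99,0.3],[0,0,0.02]],[[0.2,-0.99,0.3],[0,0,0.02]]]'
python3 to.py 0.466 -0.409 0.1 164.1
python3 - <<'E'
from h import *
t=snap('top','t2');s=snap('side','s2')
np.set_printoptions(precision=4,suppress=True)
a=cv2.resize(t['color'][90:290,90:350],None,fx=1.5,fy=1.5);b=cv2.resize(s['color'][120:320,260:510],None,fx=1.5,fy=1.5)
c=np.zeros((300,780,3),np.uint8)
c[:300,:390]=a;c[:300,395:770]=b;cv2.imwrite('pics/v2.png',c[:300,:,::-1])
E
```

```text
clock: 3.87
tool_pos: [0.5192, -0.1155, 0.2707]
orientation: [180.0, 0.0, 172.3]
force: [1.4, -0.8, 0.6]
opening: 0.0282
clock: 4.28
tool_pos: [0.4539, -0.3044, 0.2111]
orientation: [180.0, 0.1, 165.1]
force: [0.4, 0.1, -0.3]
opening: 0.0544
shift [-0.1922 -0.4902  0.5556] turn [0.0001 0.0002 0.0027] dist 0.1530972636351249 deg 0.9859723614208653
4.2833 [ 0.45392118 -0.30435924  0.21109989] [1.79977722e+02 8.28306817e-02 1.65082218e+02] [ 0.3896033   0.09923766 -0.27323977] 0.05441005961972162
```

View pics/v2.png

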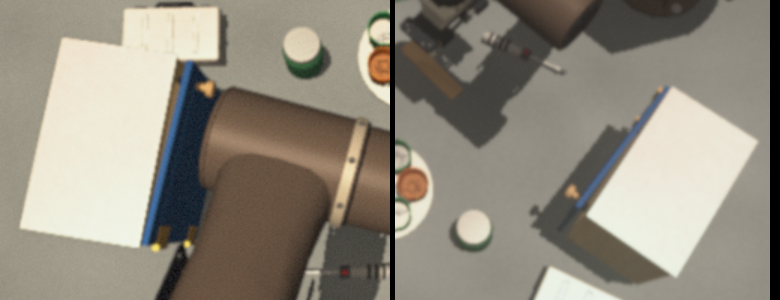

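The door looks shut: its blue top edge is parallel to the cupboard front, with the knob at crop (205,88). I fit its angle from depth while descending.

```bash

python3 -m handwheel '[[[-0.192,-0.49,0.2],[0,0,0.0027]],[[-0.192,-0.49,0.555],[0,0,0.0027]],[[-0.192,-0.49,0.555],[0,0,0.0027]],[[-0.192,-0.49,0.555],[0,0,0.0027]],[[-0.192,-0.49,0.555],[0,0,0.0027]]]'
python3 to.py 0.466 -0.409 0.02 164.1
python3 - <<'E'
from h import *
np.set_printoptions(precision=4,suppress=True)
def cloud(s):
    v,u=np.mgrid[0:400,0:640];z=s['z_map'];K=np.array(s['intrinsics'])
    p=cv2.undistortPoints(np.stack([u,v],-1).reshape(-1,1,2).astype(float),K,np.array(s['distortion'])).reshape(400,640,2)
    P=np.dstack([p*z[...,None],z]);R=cv2.Rodrigues(np.array(s['rvec'],float))[0]
    return (P-np.array(s['tvec'],float).ravel())@R
for n in('t2','s2'):
    s=load(n);C=cloud(s);c=s['color'].astype(int)
    for lo,hi in((.1,.26),(.278,.3)):
        b=(c[...,2]>c[...,0]*1.6)&(c[...,2]>50)&(C[...,2]>lo)&(C[...,2]<hi)&(C[...,1]>0)&(C[...,1]<.14)&(C[...,0]>.39)&(C[...,0]<.7)
        D=C[b]
        if len(D)<30: print(n,lo,len(D));continue
        l=cv2.fitLine(D[:,:2].astype(np.float32),cv2.DIST_HUBER,0,.001,.01).ravel()
        print(n,lo,len(D),'ang',np.degrees(np.arctan(l[1]/l[0])),'y at .596',l[3]+(.596-l[2])*l[1]/l[0],'xr',D[:,0].min(),D[:,0].max())
t=snap('top','t3');s=snap('side','s3')
crop(s,'v3',220,120,340,220,5)
E
```

```text
clock: 4.8
tool_pos: [0.4639, -0.4081, 0.0934]
orientation: [179.9, -0.5, 163.9]
force: [0.3, 0.1, 0.2]
opening: 0.0556
shift [-0.0146 -0.0023  0.3671] turn [ 0.0004 -0.0013 -0.0005] dist 0.07347579116584595 deg 0.5314602869115731
4.8 [ 0.46388113 -0.40807341  0.09343939] [179.87197436  -0.48417761 163.92268677] [0.32247616 0.13821061 0.20979743] 0.055557600808090385
t2 0.1 384 ang -9.853474 y at .596 0.068134874 xr 0.4081971149206289 0.6603329462018234
t2 0.278 555 ang -9.740944 y at .596 0.07270212 xr 0.40271811272746505 0.6703848342128095
s2 0.1 0
s2 0.278 164 ang -9.995832 y at .596 0.07339385 xr 0.42325662956372134 0.6710248042697093
```

View pics/v3.png

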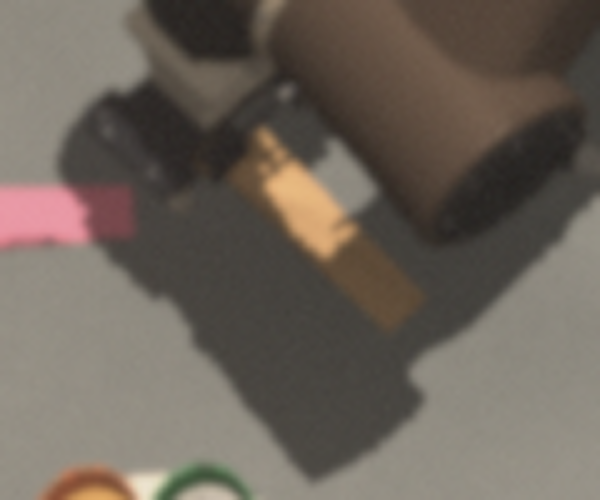

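The gripper straddles the thick end of the wooden wedge and the pink look-alike is off to the left. The door fit suggests it may be a few degrees open, so I compare it directly with the cupboard front edge.

```bash

python3 - <<'E'
from h import *
np.set_printoptions(precision=4,suppress=True)
for n in ('t2','t3'):
    s=load(n);c=s['color'].astype(int)
    W=[];B0=[];B1=[]
    for v in range(136,245,4):
        r=c[v]; white=np.where(r[:300].min(1)>150)[0]; white=white[(white>100)&(white<230)]
        if len(white)<20: continue
        e=white.max()
        bl=(r[:,2]>r[:,0]*1.5)&(r[:,2]>60); b=np.where(bl[e:e+40])[0]
        if len(b)==0: continue
        W.append(w(s,e+.5,v,plane=.285)); B0.append(w(s,e+b[0]-.5,v,plane=.285))
    W=np.array(W);B0=np.array(B0)
    for nm,A in(('cupboard edge',W),('door inner top edge',B0)):
        l=cv2.fitLine(A[:,:2].astype(np.float32),cv2.DIST_HUBER,0,.001,.01).ravel()
        k=l[1]/l[0];print(n,nm,len(A),np.degrees(np.arctan(k)),'y at .42,.6,.66',[l[3]+(x-l[2])*k for x in(.42,.6,.66)])
s=load('t3');crop(s,'v4',90,100,250,270,4)
E
```

```text
t2 cupboard edge 28 -7.0807295 y at .42,.6,.66 [np.float32(0.11157746), np.float32(0.08921874), np.float32(0.081765845)]
t2 door inner top edge 28 -10.074441 y at .42,.6,.66 [np.float32(0.109019026), np.float32(0.07703897), np.float32(0.06637895)]
t3 cupboard edge 28 -7.1373987 y at .42,.6,.66 [np.float32(0.1117723), np.float32(0.08923278), np.float32(0.08171961)]
t3 door inner top edge 28 -10.113981 y at .42,.6,.66 [np.float32(0.10910207), np.float32(0.07699386), np.float32(0.06629113)]
```

View pics/v4.png

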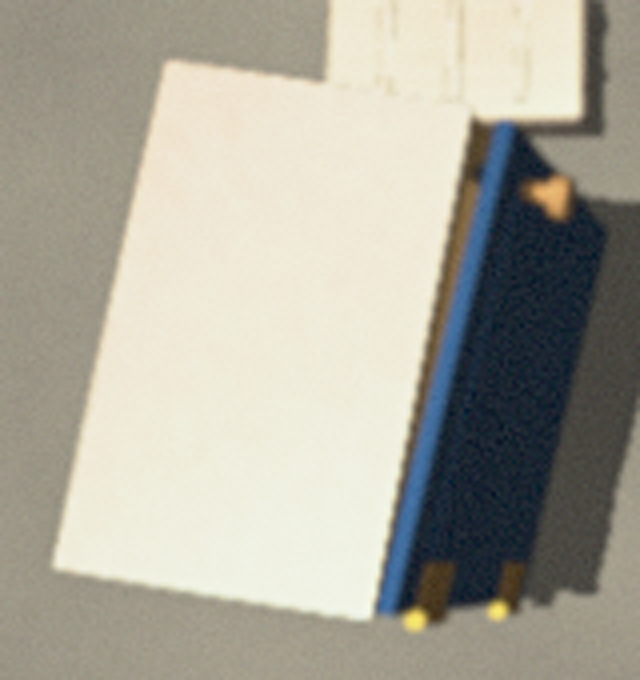

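The door's top edge is 3° off the cupboard's front edge, with a gap of about 12 mm near the knob end, so it drifted back out when I retreated. I shut it again and retreat gently.

```bash

python3 -m handwheel '[[[0,0,-0.2],[0,0,0]],[[0,0,-0.4],[0,0,0]],[[0,0,-0.6],[0,0,0]],[[0,0,-0.8],[0,0,0]],[[0,0,-0.9],[0,0,0]]]' 1
python3 to.py 0.596 0.03 0.272 172.7
```

```text
clock: 5.32
tool_pos: [0.4681, -0.4077, 0.2889]
orientation: [-179.8, 0.6, 164.2]
force: [0.1, -0.3, -0.4]
opening: 0.0277
shift [-0.0184  2.28    0.0777] turn [-0.0006  0.0016 -0.0236] dist 0.4562700473495874 deg 8.52227205878963
5.3167 [ 0.46814791 -0.40766341  0.28893916] [-179.82020553    0.59297541  164.2011727 ] [ 0.05197981 -0.32390685 -0.44975909] 0.02769284343214261
```

```bash

python3 -m handwheel '[[[0,1,0],[0,0,-0.0236]],[[0,1,0],[0,0,-0.0236]],[[0,1,0],[0,0,-0.0236]],[[0,1,0],[0,0,-0.0236]],[[0,1,0],[0,0,-0.0236]]]' 1
python3 -m handwheel '[[[0,1,0],[0,0,0]],[[0,1,0],[0,0,0]],[[0,1,0],[0,0,0]],[[0,1,0],[0,0,0]],[[0,1,0],[0,0,0]]]' 1
python3 to.py 0.596 0.055 0.272 172.7
```

```text
clock: 5.73
tool_pos: [0.5218, -0.2118, 0.2831]
orientation: [180.0, 0.3, 172.7]
force: [0.5, 0.1, -0.2]
opening: 0.0011
clock: 6.15
tool_pos: [0.5469, -0.013, 0.283]
orientation: [179.9, 0.3, 172.7]
force: [0.7, -0.0, 0.3]
opening: 0.0003
shift [-0.2002  0.3685  0.0568] turn [0.0004 0.0007 0.    ] dist 0.08464202449820575 deg 0.284078465859867
6.15 [ 0.54688488 -0.01304939  0.28301169] [179.87344788   0.25385313 172.71533467] [ 0.67041069 -0.04125487  0.2685414 ] 0.00032146464192196533
```

```bash

python3 -m handwheel '[[[-0.05,0.08,0.04],[0,0,0]],[[-0.1,0.15,0.06],[0,0,0]],[[-0.15,0.22,0.06],[0,0,0]],[[-0.2,0.29,0.06],[0,0,0]],[[-0.2,0.33,0.06],[0,0,0]]]' | grep -E 'tool_pos|force'
for i in 1 2 3 4 5; do python3 -m handwheel '[[[0,0.008,0],[0,0,0]],[[0,0.015,0],[0,0,0]],[[0,0.015,0],[0,0,0]],[[0,0.015,0],[0,0,0]]]' | grep -E 'tool_pos|force'; done
```

```text
tool_pos: [0.5968, 0.0446, 0.2684]
force: [0.9, 0.0, -0.1]
tool_pos: [0.5951, 0.0458, 0.2686]
force: [-0.1, 0.2, -0.5]
tool_pos: [0.5958, 0.0493, 0.2683]
force: [0.3, 0.1, -0.2]
tool_pos: [0.5963, 0.0525, 0.2682]
force: [0.6, -0.4, 0.0]
tool_pos: [0.5967, 0.0555, 0.2682]
force: [0.4, -0.8, 0.7]
tool_pos: [0.597, 0.0584, 0.2682]
force: [0.0, -1.0, 0.0]
```

```bash

for i in 1 2 3 4; do python3 -m handwheel '[[[0,0.008,0],[0,0,0]],[[0,0.015,0],[0,0,0]],[[0,0.015,0],[0,0,0]],[[0,0.015,0],[0,0,0]]]' | grep -E 'tool_pos|force'; done
```

```text
tool_pos: [0.5974, 0.0614, 0.2682]
force: [0.5, 0.0, 0.1]
tool_pos: [0.5978, 0.0644, 0.2683]
force: [0.4, -0.0, -0.1]
tool_pos: [0.5982, 0.0674, 0.2682]
force: [-0.1, -1.2, -0.2]
tool_pos: [0.5984, 0.0695, 0.2682]
force: [-0.7, -5.8, 0.2]
```

```bash

python3 -m handwheel '[[[0,-0.004,0],[0,0,0]],[[0,-0.008,0],[0,0,0]],[[0,-0.012,0],[0,0,0]],[[0,-0.016,0],[0,0,0]],[[0,-0.02,0],[0,0,0]]]' | grep -E 'tool_pos|force'
python3 -m handwheel '[[[0,-0.01,0],[0,0,0]],[[0,-0.02,0],[0,0,0]],[[0,-0.05,0],[0,0,0]],[[0,-0.1,0],[0,0,0]],[[0,-0.2,0],[0,0,0]]]' | grep -E 'tool_pos|force'
python3 -m handwheel '[[[0.1,-0.2,0],[0,0,0]],[[0.1,-0.4,0],[0,0,0]],[[0.2,-0.6,0],[0,0,0]],[[0.2,-0.8,0],[0,0,0]],[[0.25,-0.98,0],[0,0,0]]]' -0.27| grep -E 'tool_pos|force'
python3 -m handwheel '[[[0.15,-0.99,0.3],[0,0,0.02]],[[0.15,-0.99,0.3],[0,0,0.02]],[[0.15,-0.99,0.3],[0,0,0.02]],[[0.15,-0.99,0.3],[0,0,0.02]],[[0.15,-0.99,0.3],[0,0,0.02]]]'| grep -E 'tool_pos|force'
cat > edge.py <<'E'
from h import *
import sys
s=snap('top',sys.argv[1]);c=s['color'].astype(int)
W=[];B0=[]
for v in range(136,245,4):
    r=c[v]; e=[x for x in np.where(r[:300].min(1)>150)[0] if 100<x<230]
    if len(e)<20: continue
    e=max(e); b=np.where(((r[:,2]>r[:,0]*1.5)&(r[:,2]>60))[e:e+40])[0]
    if len(b): W.append(w(s,e+.5,v,plane=.285)); B0.append(w(s,e+b[0]-.5,v,plane=.285))
for A in(W,B0):
    l=cv2.fitLine(np.array(A)[:,:2].astype(np.float32),cv2.DIST_HUBER,0,.001,.01).ravel();k=l[1]/l[0]
    print(len(A),np.degrees(np.arctan(k)),'y at .42,.6,.66',[float(round(l[3]+(x-l[2])*k,4)) for x in(.42,.6,.66)])
E
python3 edge.py t5; python3 to.py 0.466 -0.409 0.1 164.1
```

```text
tool_pos: [0.5982, 0.0667, 0.2683]
force: [0.4, 0.1, -0.4]
tool_pos: [0.593, 0.0268, 0.2681]
force: [-0.1, -0.6, 0.4]
tool_pos: [0.5172, -0.1637, 0.2686]
force: [0.3, -0.7, 0.0]
tool_pos: [0.4615, -0.3555, 0.2083]
force: [1.3, -0.1, 0.6]
28 -6.9502716 y at .42,.6,.66 [0.11069999635219574, 0.08869999647140503, 0.08139999955892563]
28 -7.2237782 y at .42,.6,.66 [0.10930000245571136, 0.08649999648332596, 0.07890000194311142]
shift [-0.1008 -0.2279  0.526 ] turn [-0.0001 -0.0006  0.0031] dist 0.11640954258948616 deg 1.122010837192342
11.2833 [ 0.45855455 -0.35983676  0.20525551] [-179.9753865    -0.21466613  165.2009636 ] [-0.10788977 -2.93924493 -0.77530528] 0.05463133959462114
```

The door is now shut: its edge is within 0.3° of the cupboard's and the face lies at y≈0.0775 near x=0.6, which agrees with the contact reading. On to the wedge.

```bash

python3 -m handwheel '[[[-0.1,-0.228,0.2],[0,0,0.003]],[[-0.1,-0.228,0.52],[0,0,0.003]],[[-0.1,-0.228,0.526],[0,0,0.003]],[[-0.1,-0.228,0.526],[0,0,0.003]],[[-0.1,-0.228,0.526],[0,0,0.003]]]'
python3 -m handwheel '[[[0,0,0],[0,0,0]],[[0,0,0],[0,0,0]],[[0,0,0],[0,0,0]]]'
python3 to.py 0.466 -0.409 0.02 164.1
```

```text
clock: 11.7
tool_pos: [0.4688, -0.4025, 0.1014]
orientation: [180.0, -0.3, 164.2]
force: [-0.4, -0.7, 1.8]
opening: 0.0554
clock: 11.95
tool_pos: [0.4722, -0.4025, 0.1061]
orientation: [-180.0, 0.2, 164.4]
force: [0.5, 1.0, 0.2]
opening: 0.0556
shift [ 0.0229 -0.0393  0.4302] turn [-0.0001  0.0007  0.0007] dist 0.08652023406494498 deg 0.3663414930622886
11.95 [ 0.4721878  -0.40249651  0.10605328] [-179.95097464    0.24515822  164.36787377] [0.50882586 0.96903037 0.24466313] 0.05556211870054227
```

```bash

python3 -m handwheel '[[[0.023,-0.039,0.15],[0,0,0]],[[0.023,-0.039,0.3],[0,0,0]],[[0.023,-0.039,0.4],[0,0,0]],[[0.023,-0.039,0.43],[0,0,0]],[[0.023,-0.039,0.43],[0,0,0]]]'
python3 -m handwheel '[[[0,0,0],[0,0,0]],[[0,0,0],[0,0,0]],[[0,0,0],[0,0,0]],[[0,0,0],[0,0,0]],[[0,0,0],[0,0,0]]]' 1
python3 to.py 0.466 -0.409 0.02 164.1
```

```text
clock: 12.37
tool_pos: [0.4642, -0.4081, 0.0171]
orientation: [180.0, -0.1, 164.3]
force: [-0.5, -0.6, 0.9]
opening: 0.0559
clock: 12.78
tool_pos: [0.4653, -0.409, 0.0189]
orientation: [-180.0, 0.2, 164.3]
force: [-0.1, 1.7, 7.3]
opening: 0.0357
shift [-0.0034  0.0008 -0.0055] turn [-0.0001  0.0004  0.0007] dist 0.001293420540229715 deg 0.2830594852886808
12.7833 [ 0.46531107 -0.40898039  0.0189055 ] [-1.79966276e+02  1.51676112e-01  1.64336645e+02] [-0.13133807  1.65321394  7.32343087] 0.03571552059001041
```

```bash

python3 -m handwheel '[[[0,0,-0.05],[0,0,0]],[[0,0,-0.1],[0,0,0]],[[0,0,-0.1],[0,0,0]]]'
python3 to.py 0.5768 -0.0758 0.037 172.9
```

```text
clock: 13.03
tool_pos: [0.4655, -0.4093, 0.04]
orientation: [-179.9, 0.2, 164.3]
force: [0.6, -1.0, -0.8]
opening: 0.0359
shift [-0.0855  1.756   0.0135] turn [-0.0002  0.0005 -0.0238] dist 0.3516283784066551 deg 8.56435540436905
13.0333 [ 0.46550696 -0.40933773  0.03999363] [-179.94371437    0.19302768  164.33809557] [ 0.5982228  -1.00077659 -0.83015697] 0.03592792571088428
```

```bash

python3 -m handwheel '[[[-0.01,0.15,0],[0,0,-0.006]],[[-0.02,0.35,0],[0,0,-0.012]],[[-0.03,0.55,0],[0,0,-0.018]],[[-0.04,0.75,0],[0,0,-0.0238]],[[-0.04,0.9,0],[0,0,-0.0238]]]' | grep -E 'tool_pos|ori|opening'
python3 to.py 0.5768 -0.0758 0.037 172.9
```

```text
tool_pos: [0.5216, -0.2352, 0.0377]
orientation: [180.0, 0.1, 173.0]
opening: 0.036
shift [-0.1772  0.8245  0.0039] turn [0.     0.0002 0.0004] dist 0.16866593922533626 deg 0.15111178271644096
13.45 [ 0.52162562 -0.23518458  0.03773541] [1.79996765e+02 6.36116204e-02 1.73037031e+02] [ 0.36705731  0.1674619  -0.02898583] 0.03598319537971908
```

```bash

python3 -m handwheel '[[[-0.04,0.2,0],[0,0,0]],[[-0.08,0.4,0],[0,0,0]],[[-0.12,0.6,0],[0,0,0]],[[-0.16,0.75,0],[0,0,0]],[[-0.177,0.824,0.004],[0,0,0]]]' | grep -E 'tool_pos|ori|opening'
python3 -m handwheel '[[[0,0,0],[0,0,0]],[[0,0,0],[0,0,0]]]' | grep -E 'tool_pos|ori|force'
python3 - <<'E'
from h import *
t=snap('top','t6');s=snap('side','s6')
c=np.zeros((400,790,3),np.uint8);a=cv2.resize(t['color'][130:260,170:300],None,fx=3,fy=3,interpolation=2);b=cv2.resize(s['color'][140:270,270:400],None,fx=3,fy=3,interpolation=2)
c[:390,:390]=a;c[:390,400:790]=b;cv2.imwrite('pics/v6.png',c[:,:,::-1])
u=np.array([.1236,.9923]);tip=np.array([.5768,-.0758])+.14*u
print(px(s,[[*tip,.02],[.596,.078,.012]]),px(t,[[*tip,.02],[.596,.078,.012]]))
E
python3 to.py 0.5768 -0.0758 0.019 172.9
```

```text
tool_pos: [0.5781, -0.0749, 0.0372]
orientation: [180.0, 0.1, 173.0]
opening: 0.0358
tool_pos: [0.5763, -0.0776, 0.0365]
orientation: [180.0, -0.0, 173.0]
force: [0.2, -0.1, -0.7]
[[380.11621932 252.06469981]
 [383.68744217 255.28160003]] [[237.22257493 183.37179374]
 [232.76731374 183.00713501]]
shift [-0.0037  0.0165  0.0871] turn [-0.     -0.0001 -0.0002] dist 0.01775320156973413 deg 0.06259245183257152
14.1333 [ 0.57566028 -0.07898705  0.03642756] [-1.79996253e+02 -2.86556894e-02  1.72844478e+02] [ 0.09513051 -0.32958639 -0.59718392] 0.03586134659418971
```

View pics/v6.png

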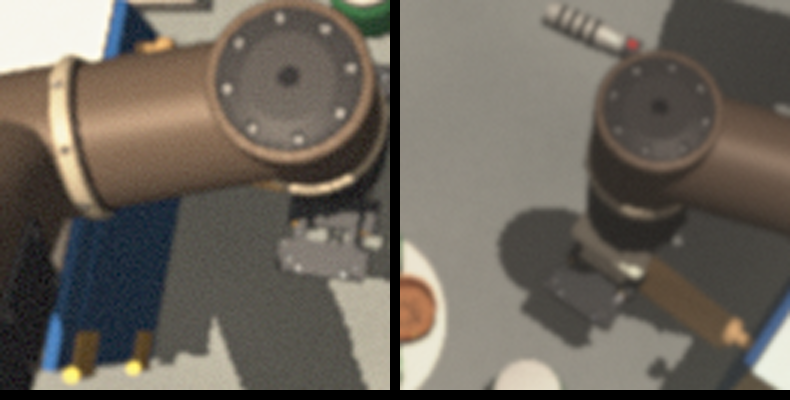

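The side view shows the wedge in the jaws, pointing square at the door, with the knob at crop (735,330) hiding the tip. Before advancing I check forearm clearance over the cupboard (285 mm).

```bash
python3 - <<'E'
from h import *
np.set_printoptions(precision=3,suppress=True)
t=load('t6')
for p in [(178,172),(185,172),(200,168),(215,165),(235,160),(265,155),(175,200)]: print(p,w(t,*p))
E
python3 -m handwheel '[[[0,0.016,0.03],[0,0,0]],[[0,0.016,0.06],[0,0,0]],[[0,0.016,0.087],[0,0,0]],[[0,0.016,0.087],[0,0,0]]]' | grep -E 'tool_pos|ori|force'
python3 to.py 0.5823 -0.0311 0.019 172.9
```

```text
(178, 172) [0.545 0.073 0.451]
(185, 172) [0.546 0.062 0.448]
(200, 168) [0.555 0.038 0.445]
(215, 165) [0.56  0.011 0.447]
(235, 160) [ 0.571 -0.022  0.444]
(265, 155) [ 0.577 -0.077  0.465]
(175, 200) [0.492 0.057 0.496]
tool_pos: [0.5763, -0.0759, 0.0184]
orientation: [-180.0, -0.0, 172.8]
force: [-0.1, 0.1, -0.3]
shift [-0.0017  0.2258 -0.0033] turn [-0.0001 -0.0001 -0.0002] dist 0.04516985667179553 deg 0.07618764060280268
14.4667 [ 0.57632285 -0.07586805  0.01835844] [-1.79975615e+02 -3.22385846e-02  1.72835413e+02] [-0.10917501  0.07861434 -0.32580501] 0.03580342972331826
```

Underside of the link is at roughly 0.34 m, so it is clear. Start the wedge under the door, about 20 mm in.

```bash

python3 -m handwheel '[[[0,0.05,0],[0,0,0]],[[0,0.09,0],[0,0,0]],[[0,0.13,0],[0,0,0]],[[0,0.17,0],[0,0,0]],[[0,0.2,0],[0,0,0]]]' | grep -E 'tool_pos|force'
python3 -m handwheel '[[[0,0,0],[0,0,0]],[[0,0,0],[0,0,0]],[[0,0,0],[0,0,0]],[[0,0,0],[0,0,0]]]' | grep -E 'tool_pos|force'
python3 -m handwheel '[[[0,0.02,0],[0,0,0]],[[0,0.04,0],[0,0,0]],[[0,0.04,0],[0,0,0]],[[0,0.04,0],[0,0,0]]]' | grep -E 'tool_pos|force'
```

```text
tool_pos: [0.5817, -0.0342, 0.0189]
force: [0.3, -0.1, -0.1]
tool_pos: [0.5814, -0.0356, 0.019]
force: [0.1, 0.2, -0.6]
tool_pos: [0.5826, -0.0273, 0.0191]
force: [0.7, -1.0, -1.1]
```

```bash

for i in 1 2 3 4 5; do python3 -m handwheel '[[[0,0.01,0],[0,0,0]],[[0,0.015,0],[0,0,0]],[[0,0.015,0],[0,0,0]],[[0,0.015,0],[0,0,0]]]' | grep -E 'tool_pos|force'; done
```

```text
tool_pos: [0.5829, -0.0245, 0.019]
force: [0.6, 0.3, -0.5]
tool_pos: [0.5833, -0.0214, 0.019]
force: [-0.1, 0.4, -0.8]
tool_pos: [0.5837, -0.0185, 0.019]
force: [1.0, 0.2, -2.7]
tool_pos: [0.5839, -0.0155, 0.0189]
force: [-0.3, -0.9, -2.2]
tool_pos: [0.584, -0.0128, 0.0189]
force: [-0.6, -2.9, -3.0]
```

Contact made, door starting to ride. Two more millimetres, rest, then let go so the wedge rests by itself.

```bash

python3 -m handwheel '[[[0,0.01,0],[0,0,0]],[[0,0.015,0],[0,0,0]],[[0,0.015,0],[0,0,0]],[[0,0.015,0],[0,0,0]],[[0,0.015,0],[0,0,0]]]' | grep -E 'tool_pos|force'
python3 -m handwheel '[[[0,0,0],[0,0,0]],[[0,0,0],[0,0,0]],[[0,0,0],[0,0,0]],[[0,0,0],[0,0,0]],[[0,0,0],[0,0,0]]]' | grep -E 'tool_pos|force'
python3 -m handwheel '[[[0,0,0],[0,0,0]],[[0,0,0],[0,0,0]],[[0,0,0],[0,0,0]],[[0,0,0],[0,0,0]],[[0,0,0],[0,0,0]]]' -0.3 | grep -E 'tool_pos|force|open'
python3 -m handwheel '[[[0,-0.1,0],[0,0,0]],[[0,-0.2,0],[0,0,0]],[[0,-0.28,0],[0,0,0]],[[0,-0.28,0],[0,0,0]],[[0,-0.28,0],[0,0,0]]]' | grep -E 'tool_pos|force|open'
python3 -m handwheel '[[[0,0,0],[0,0,0]],[[0,0,0],[0,0,0]],[[0,0,0],[0,0,0]],[[0,0,0],[0,0,0]],[[0,0,0],[0,0,0]]]' 1 | grep -E 'tool_pos|force|open'
python3 to.py 0.584 -0.01 0.019 172.9
```

```text
tool_pos: [0.5847, -0.0095, 0.019]
force: [-1.2, -2.7, -1.9]
tool_pos: [0.5847, -0.0096, 0.019]
force: [0.3, -1.2, -3.2]
tool_pos: [0.5852, -0.0094, 0.0193]
force: [0.1, 0.3, -0.4]
opening: 0.0565
tool_pos: [0.5779, -0.0658, 0.0191]
force: [-0.4, 0.3, 0.2]
opening: 0.0568
tool_pos: [0.5779, -0.0647, 0.019]
force: [0.2, 0.0, -0.3]
opening: 0.0289
shift [3.700e-03 2.754e-01 2.000e-04] turn [0. 0. 0.] dist 0.05508343654220551 deg 0.014620022970040423
19.3 [ 0.57794175 -0.06474925  0.01904576] [1.79999348e+02 1.69585880e-03 1.72914507e+02] [ 0.1567941   0.00691422 -0.33922474] 0.028871622679770476
```

```bash

python3 -m handwheel '[[[0,0.02,0],[0,0,0]],[[0,0.04,0],[0,0,0]],[[0,0.06,0],[0,0,0]],[[0,0.08,0],[0,0,0]],[[0,0.09,0],[0,0,0]]]' | grep -E 'tool_pos|force|open'
for i in 1 2 3 4; do python3 -m handwheel '[[[0,0.008,0],[0,0,0]],[[0,0.015,0],[0,0,0]],[[0,0.015,0],[0,0,0]],[[0,0.015,0],[0,0,0]]]' | grep -E 'tool_pos|force'; done
```

```text
tool_pos: [0.5802, -0.0466, 0.0191]
force: [-0.4, 0.0, 0.8]
opening: 0.0011
tool_pos: [0.5804, -0.0444, 0.019]
force: [-0.1, 0.4, 0.3]
tool_pos: [0.5809, -0.0414, 0.0191]
force: [-0.3, 0.4, 0.3]
tool_pos: [0.581, -0.0388, 0.0191]
force: [-0.1, -4.3, 1.4]
tool_pos: [0.5814, -0.0357, 0.019]
force: [0.5, -5.1, 0.5]
```

5 N of push, as expected while riding. Continue with small taps and a rest after each.

```bash

for i in 1 2 3; do python3 -m handwheel '[[[0,0.007,0],[0,0,0]],[[0,0.01,0],[0,0,0]],[[0,0.01,0],[0,0,0]],[[0,0.01,0],[0,0,0]]]' | grep -E 'tool_pos|force'; done
```

```text
tool_pos: [0.5816, -0.0336, 0.019]
force: [-0.7, -4.4, -0.1]
tool_pos: [0.5819, -0.0316, 0.019]
force: [-1.0, -4.3, 1.7]
tool_pos: [0.5821, -0.0296, 0.019]
force: [-0.2, -4.1, 0.8]
```

```bash

for i in 1 2; do python3 -m handwheel '[[[0,0.005,0],[0,0,0]],[[0,0.01,0],[0,0,0]],[[0,0.01,0],[0,0,0]],[[0,0.01,0],[0,0,0]]]' | grep -E 'tool_pos|force|clock'; done
```

```text
clock: 22.38
tool_pos: [0.5824, -0.0276, 0.019]
force: [-0.5, -4.9, 2.5]
clock: 22.72
tool_pos: [0.5826, -0.0256, 0.019]
force: [-0.7, -5.8, 0.8]
```

```bash

for i in 1 2; do python3 -m handwheel '[[[0,0.005,0],[0,0,0]],[[0,0.007,0],[0,0,0]],[[0,0.007,0],[0,0,0]],[[0,0.007,0],[0,0,0]]]' | grep -E 'tool_pos|force|clock'; done
```

```text
clock: 23.05
tool_pos: [0.5826, -0.0246, 0.019]
force: [-1.0, -6.9, 1.3]
clock: 23.38
tool_pos: [0.5827, -0.0235, 0.019]
force: [-1.0, -8.6, 1.3]
```

```bash

for i in 1 2; do python3 -m handwheel '[[[0,0.005,0],[0,0,0]],[[0,0.007,0],[0,0,0]],[[0,0.007,0],[0,0,0]],[[0,0.007,0],[0,0,0]]]' | grep -E 'tool_pos|force|clock'; done
```

```text
clock: 23.72
tool_pos: [0.5826, -0.0225, 0.019]
force: [-1.7, -11.2, 3.0]
clock: 24.05
tool_pos: [0.5827, -0.0215, 0.019]
force: [-1.3, -13.1, 1.9]
```

```bash

for i in 1; do python3 -m handwheel '[[[0,0.005,0],[0,0,0]],[[0,0.007,0],[0,0,0]],[[0,0.007,0],[0,0,0]],[[0,0.007,0],[0,0,0]]]' | grep -E 'tool_pos|force|clock'; done
```

```text
clock: 24.38
tool_pos: [0.5827, -0.0205, 0.019]
force: [-0.7, -15.9, 3.0]
```

16 N: tight. I back off gently and look.

```bash

python3 -m handwheel '[[[0,-0.02,0],[0,0,0]],[[0,-0.05,0],[0,0,0]],[[0,-0.1,0],[0,0,0]],[[0,-0.2,0],[0,0,0]],[[0,-0.35,0],[0,0,0]]]' | grep -E 'tool_pos|force'
python3 -m handwheel '[[[0,-0.15,-0.1],[0,0,0]],[[0,-0.3,-0.3],[0,0,0]],[[0,-0.45,-0.5],[0,0,0]],[[0,-0.6,-0.7],[0,0,0]],[[0,-0.75,-0.9],[0,0,0]]]' | grep -E 'tool_pos|force'
python3 -m handwheel '[[[0,-0.2,0],[0,0,0]],[[0,-0.4,0],[0,0,0]],[[0,-0.6,0],[0,0,0]],[[0,-0.6,0],[0,0,0]],[[0,-0.6,0],[0,0,0]]]' | grep -E 'clock|tool_pos|force'
python3 edge.py t7
python3 - <<'E'
from h import *
t=load('t7');s=snap('side','s7')
c=np.zeros((400,790,3),np.uint8);a=cv2.resize(t['color'][130:260,170:300],None,fx=3,fy=3,interpolation=2);b=cv2.resize(s['color'][140:270,270:400],None,fx=3,fy=3,interpolation=2)
c[:390,:390]=a;c[:390,400:790]=b;cv2.imwrite('pics/v7.png',c[:,:,::-1])
E
```

```text
tool_pos: [0.5758, -0.0873, 0.0192]
force: [0.7, -1.1, 0.4]
tool_pos: [0.5584, -0.2183, 0.1742]
force: [1.5, -0.0, 0.2]
clock: 25.63
tool_pos: [0.5432, -0.3383, 0.1719]
force: [-0.2, 0.5, -0.6]
28 -7.207104 y at .42,.6,.66 [0.11100000143051147, 0.08820000290870667, 0.08060000091791153]
28 -7.187577 y at .42,.6,.66 [0.10920000076293945, 0.08649999648332596, 0.07900000363588333]
```

View pics/v7.png

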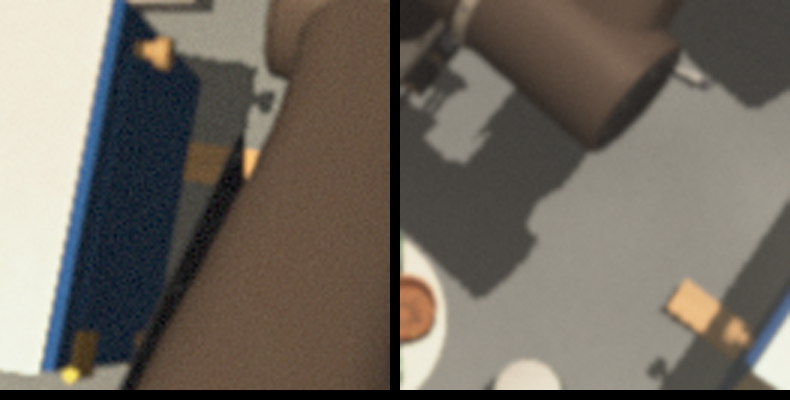

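The wedge sits square under the shut door, clear of the knob. Its thick end is at side crop (677,296), or pixel (362.3,238.7), and the arm is off. I check its depth.

```bash
python3 - <<'E'
from h import *
s=load('s7'); p=w(s,362.3,238.7,plane=.032); print(p)
u=np.array([.125,.992]); print('depth of tip past face',160-1000*((np.array([.596,.078])-p[:2])@u),'along door',1000*((np.array([.596,.078])-p[:2])@np.array([.992,-.125])))
for n in ('s7','t7'):
    a=load(n);b=load(n[0].replace('s','side').replace('t','top')+'0')
# door top height before (t5) and after (t7), median of blue top-edge pixels
for n in('t5','t6','t7'):
    a=load(n);c=a['color'].astype(int);z=[]
    for v in range(140,240):
        for u_ in range(190,240):
            r=c[v,u_]
            if r[2]>120 and r[2]>1.5*r[0]: z.append(w(a,u_,v)[2])
    print(n,len(z),np.median(z),np.mean(z))
E
```

```text
[ 0.58551728 -0.00584739  0.032     ]
depth of tip past face 75.51304499605739 along door -0.08206385424573172
t5 345 0.28431271589660817 0.28882931541230716
t6 34 0.2840303051786247 0.284144044520559
t7 293 0.28748330148618767 0.2874203377208251
```

```bash
python3 -c "
from h import *
print(get_obs()['force'],get_obs()['clock']); print(close_job())"
```

```text
[-0.61609203  0.04250936 -0.21743359] 25.7333
the job is handed in; nothing more can be done
None
```

The door is shut and jammed with the wooden wedge. I let go and handed the job in at 25.7 s; no verdict came back.

I shut the door, set the wedge's thin end under the knob half and let it rest once, released. I then tapped it in 1–3 mm at a time with closed fingers until the push reached about 16 N, and backed off.

**Last checks:**
- **Door shut:** its top edge is parallel to the cupboard front within about 0.02°.
- **Door raised:** its top is about 3.2 mm higher than before, so the play looks used up.
- **Wedge:** it sits square to the door and about 0 mm off door_foot along the door. The robot touches nothing.

**What failed or disagreed:**
- **First shutting:** the door drifted back out by about 3° when I retreated. I shut it again more gently.
- **Wedge depth:** the camera puts the thin end about 75 mm in, while the finger position puts it at about 70 mm. The tight range given was 66–70 mm. I relied on the push force and the door's rise.
- **Not measured:** I could not read the wedge's resting force on the door directly. I did not re-measure the turntable, jar, screwdriver and socket case at the end, though I never felt or saw contact with them.

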